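# Vent a media bottle's cap for the autoclave

## Robot

A 6-joint arm with a two-finger parallel gripper is mounted at the origin on the work surface. World frame = base frame: x ahead of the robot, y to its left, z up, the work surface at z = 0. Lengths are in m, angles in degrees, forces in N, time in s.
With the tool pointing down it reaches from about 0.35 to 0.725 m from the base axis. Payload 4.3 kg.
Tool frame: the origin (TCP) lies midway between the tips of the shut fingers; the grasp point (between the pads) lies 19 mm behind it; z points along the fingers, y is the line along which they close (so a half turn about z gives the same grasp; the last joint's range is limited). The gripper opens to 85 mm and grips with 20 to 120 N. Pads are 22 mm wide; open, the fingers measure 114 mm over their backs; the gripper's body (76 mm by 85 mm) begins 54 mm behind the grasp point. The pads swing forward as they close: fully open they stand 13 mm farther back than shut.
Start: joints at [-79.486, 21.618, 4.641, 73.018, 0, 83.68], TCP at [0.167, -0.55, 0.231] pointing down, gripper open.
Joint ranges: [-156.06, 156.06], [-48.1, 94.91], [-58.44, 69.94], [-101.28, 121.22], [-78.64, 73.56], [-180, 180]. Speed limits (degrees/s): [147.25, 147.25, 180, 180, 180, 180].

## Interface

Orientations are given as [roll, pitch, yaw] about the fixed x, y, z axes, in that order (R = Rz(yaw) Ry(pitch) Rx(roll)).
In Python, from workcell import arm gives the robot as it stands. Calls block until the motion is done:
- arm.movep(position, orientation): joint-space move of the TCP to a pose.
- arm.move_l(position, attitude=None, speed=0.15): straight line of the TCP; attitude=None keeps the orientation; speed is the mean speed in m/s.
- arm.movej(angles): joint-space move.
- arm.command_gripper(opening, grasp_force=None): opening from 0.0 (shut) to 1.0 (fully open); grasp_force is the grip in N (None keeps the last); returns when the fingers have stopped.
- arm.hold(seconds).
- arm.ik(position, orientation): joint angles nearest the present ones, or None.
- arm.snapshot(name): name is "scene" or "top" or "wrist"; returns a dict with "frame" (384x512x3 uint8, red, green, blue), "range_z" (384x512 float32, m along the optical axis (not along the pixel's ray), 0 where there is no reading), "fx", "fy", "cx", "cy" (pixels), "dist_coeffs" ([k1, k2, p1, p2, k3] as OpenCV has them; the pictures are not rectified), "rvec" (rotation vector, rad) and "tvec" (3), from world to camera coordinates, as OpenCV has them. Camera axes: x right, y down, z forward; pixel columns grow to the right and rows downward; lengths in m; the calibration is good to about 2 mm. A picture is of the moment at which its call begins.
A pose or a line that the arm cannot do raises arm.Unreachable and nothing moves.
- arm.sign_off(): hands the job in; it is judged then, once.
Trained networks look in a picture, given as the dict that the camera call returned (one of the last four; its "shot" number tells which), for a name from the list of things; names that differ only in an ending like _2 or _b are one class to them, and where a whole thing is asked for, a point or a joint stands for the part that bears it (a point fixed in the world has none). Each returns a list of dicts, best first, with "score" (0 to 1); they miss things now and then, are a little off and sometimes report something else, mostly with a low value. They report only what shows in the picture. A call takes as long as a camera call. They do not tell look-alikes from the thing itself.
- arm.boxes_of(name, picture): "bbox" ([left, top, right, bottom] in pixels, round what is visible of it).
- arm.silhouettes(name, picture): "pixels" (384x512 bool, what is visible of it) and "bbox" ([left, top, right, bottom] in pixels, round what is visible of it).
- arm.pinpoint(name, picture): "location" ([column, row] in pixels: a listed point, or the origin of a listed thing).
Readings, each from a call of its own:
- arm.current_time_s(): time.
- arm.current_joints(): joint angles.
- arm.current_joint_vel(): joint speeds.
- arm.current_joint_torque(): joint torques, N m.
- arm.current_position(): TCP position.
- arm.current_eef_rot(): TCP orientation.
- arm.current_force(): force on the tool from outside, world axes, zero at the start.
- arm.current_moment(): the same for the moment, N m.
- arm.current_grip_width(): opening from 0.0 (shut) to 1.0 (fully open).
- arm.current_gripper_force(): force on a finger pad.
Only numpy, scipy, OpenCV 4.12 (cv2) and the standard library are available. Lean on these libraries where they do the work, as an engineer would, in place of code of your own. Each camera call takes 0.05 s, during which the arm holds its last target. There are 200 camera calls.

## Task

Get the amber media bottle ready for the autoclave: first take away the tall white bottle with the orange cap that is standing in the way beside it and set it down upright in the blue tray, without disturbing the other glassware. Then screw the blue cap down (clockwise seen from above) until it stops fully home, and back it off by a quarter turn so that the bottle can vent. Finish still gripping the blue cap at that quarter turn: do not let go.

Things in the scene. Friction and masses are not known exactly. Their poses are not given: they have to be found in the camera images.
- stand: Dark steel stand plate bolted to the bench (cannot move), 140 x 92 x 10 mm, with the amber glass media bottle (64 mm across, shoulder at 92 to 108 mm above the bench, neck 33 mm across) fixed upright in it. Origin: on the bench under the bottle's axis; the plate spans x from -44 to +96 mm and y from -46 to +46 mm. The free end (+x) is where the white bottle stands at the start. May be turned any way round.
- cap: Blue knurled screw cap on the amber bottle, 44 mm across, 30 mm tall, always on the thread (it cannot come off). Origin: centre of its underside, 122 mm above the bench when fully home. A white stripe 7 mm wide runs from the centre of its top along its +x axis to the rim and down its side; fully home, the stripe points along the stand's +x (towards the plate's long free end). A light grip of 15 to 30 N turns it; if turned on past the stop, fingers slip round it.
- cap_grip (a point): Point on the cap's axis, 15 mm above its underside and 15 mm below its top: the middle height for a grip from above (137 mm above the bench when fully home).
- cap_turn (a joint): How far the cap is still unscrewed, rad: 0 = bottomed out at its hard stop, grows anticlockwise seen from above, so screwing down (clockwise) lowers it. It starts between 1.7 and 2.9. The cap rises 6 mm per full turn (about 1 mm per rad). Friction 0.12 N m: it stays where it is left.
- reagent: Tall white plastic reagent bottle with an orange cap, loose, about 0.25 kg, 180 mm tall. Origin: centre of its underside; z up its axis. Body 50 mm across up to 115 mm, tapering to a neck; orange cap 26 mm across from 144 to 180 mm above its origin: grip it there. It starts on the stand plate (10 mm above the bench), about 3 mm from the amber bottle, where it blocks a finger at the blue cap.
- tray: Shallow blue open tray fixed on the bench, 200 (x) x 140 (y) mm, walls 4 mm thick and 14 mm high, floor 4 mm thick. Origin: centre of its underside. It and the balance stand one on each side of the stand, either way round.
- balance: White laboratory balance, fixed, 200 x 140 x 40 mm, round steel pan 104 mm across with its top at 52 mm, its centre 20 mm along +x of the origin (centre of the underside). Leave alone.
- beaker: Glass beaker standing on the balance pan, 56 mm across, 75 mm tall, loose; origin: centre of its underside. Leave alone.
- jar: Small amber jar, 52 mm across, 60 mm tall, loose on the bench beyond the stand; origin: centre of its underside. Leave alone.
- dish: White covered dish, 90 mm across, 20 mm tall, loose on the bench beyond the stand; origin: centre of its underside. Leave alone.
Not all that is in view belongs to the job. Several things have the shape of the stand; the one meant has the colours described above.

How it is judged (in metres and radians):
On the way, in this order (a step that is already met when the one before it is completed fails the run):
1. the white bottle stands upright in the blue tray, let go (x of reagent in the frame of tray between -0.078 and 0.078 m and y of reagent in the frame of tray between -0.048 and 0.048 m and z of reagent in the frame of tray below 0.01 m and angle between reagent's own z axis and vertical below 0.12 rad and linear speed of reagent below 0.03 m/s and contact force between the fingers and reagent below 0.1 N), for 0.2 s.
2. the blue cap is screwed fully home against its stop (value of joint cap_turn below 0.08 rad), for 0.2 s.
At the end, for the whole second after the job is handed in: Cap bottomed (below 0.08 rad), then backed off to 1.29-1.85 rad from its stop, still, gripped round its side (over 2 N, grasp point within 30 mm of its middle); white bottle released, at rest, upright (0.12 rad) on the tray floor, axis within 78 mm along and 48 mm across of its centre (all of step 1 and value of joint cap_turn between 1.29 and 1.85 rad and velocity of joint cap_turn between -0.05 and 0.05 rad/s and contact force between the fingers and cap above 2 N and distance between the grasp point and cap_grip below 0.03 m); the arm keeps its last pose, push and grip.
It fails at once if the beaker is moved more than 30 mm (distance of beaker from where it was at the start of the episode above 0.03 m).
It fails at once if the jar is moved more than 30 mm (distance of jar from where it was at the start of the episode above 0.03 m).
It fails at once if the dish is moved more than 30 mm (distance of dish from where it was at the start of the episode above 0.03 m).
It fails at once if the white bottle is tipped over (angle between reagent's own z axis and vertical above 0.7 rad).
It also fails if it takes over 72 s, if anything falls off the work surface, if the arm or the gripper's body presses on something with over 40 N, if the wrist force passes 120 N, or if a joint passes its speed limit or range.

## Working session

There is one attempt and no reset: what is moved stays moved. The work goes in short steps, each a Python script; the robot and the scene stay as the last script left them, time stands still between calls to the robot, and variables do not carry over. Pictures are saved under pics/ and viewed, at most 10 in all, crops included, and the job is handed in when it is done.

```bash
mkdir -p pics; cat > h.py <<'E'
import numpy as np, cv2
from workcell import arm
def world(p,uv,z=None):
    """pixels->world: by depth, or on plane Z=z"""
    K=np.array([[p['fx'],0,p['cx']],[0,p['fy'],p['cy']],[0,0,1.]])
    uv=np.asarray(uv,float).reshape(-1,1,2)
    n=cv2.undistortPoints(uv,K,np.array(p['dist_coeffs'],float)).reshape(-1,2)
    R=cv2.Rodrigues(np.array(p['rvec'],float))[0]; t=np.array(p['tvec'],float)
    d=np.c_[n,np.ones(len(n))]
    if z is None:
        i=uv.reshape(-1,2).round().astype(int)
        return (d*p['range_z'][i[:,1],i[:,0]][:,None]-t)@R
    D=d@R; o=-t@R
    return o+D*((z-o[2])/D[:,2])[:,None]
def mask_pts(p,m):
    v,u=np.nonzero(m&(p['range_z']>0)); return world(p,np.c_[u,v])
def save(p,n): cv2.imwrite('pics/'+n,p['frame'][:,:,::-1])
E
python3 - <<'E'
from h import *
for c in ('scene','top'):
    p=arm.snapshot(c); save(p,c+'0.png')
    for n in ('stand','cap','reagent','tray','balance','jar','dish','beaker'):
        for s in arm.silhouettes(n,p)[:4]:
            if s['score']<.3: continue
            P=mask_pts(p,s['pixels'])
            print(c,n,round(s['score'],2),np.round(s['bbox']),P.shape[0],*(np.round(np.percentile(P,[2,50,98],axis=0),3).tolist() if len(P) else []))
E
```

```text
scene stand 0.89 [347. 204. 414. 283.] 2824 [0.695, 0.199, 0.004] [0.794, 0.236, 0.034] [0.829, 0.294, 0.153]
scene stand 0.7 [153. 142. 210. 205.] 1779 [0.305, -0.194, 0.004] [0.397, -0.129, 0.046] [0.428, -0.076, 0.154]
scene stand 0.69 [276. 103. 320. 158.] 1518 [0.238, 0.194, 0.0] [0.345, 0.243, 0.041] [0.377, 0.306, 0.152]
scene cap 0.83 [171. 142. 192. 162.] 322 [0.357, -0.141, 0.119] [0.392, -0.12, 0.149] [0.403, -0.097, 0.155]
scene cap 0.73 [387. 206. 414. 233.] 454 [0.767, 0.231, 0.122] [0.793, 0.245, 0.15] [0.808, 0.27, 0.154]
scene cap 0.62 [300. 102. 316. 121.] 240 [0.074, 0.237, -0.0] [0.34, 0.254, 0.146] [0.353, 0.392, 0.153]
scene cap 0.59 [256. 147. 282. 170.] 346 [0.295, 0.057, -0.001] [0.511, 0.077, 0.15] [0.524, 0.186, 0.156]
scene reagent 0.76 [246. 131. 265. 190.] 781 [0.437, 0.035, 0.016] [0.458, 0.049, 0.117] [0.469, 0.073, 0.191]
scene tray 0.61 [102. 216. 171. 292.] 3973 [0.446, -0.366, 0.002] [0.554, -0.3, 0.005] [0.646, -0.231, 0.015]
scene balance 0.93 [314. 155. 390. 217.] 2642 [0.441, 0.222, 0.003] [0.579, 0.274, 0.04] [0.637, 0.358, 0.054]
scene jar 0.
[... 1424 characters left out ...]
8 [0.448, -0.364, -0.002] [0.543, -0.297, 0.004] [0.641, -0.228, 0.016]
top balance 0.96 [116. 174. 179. 258.] 3510 [0.433, 0.227, 0.016] [0.514, 0.287, 0.041] [0.625, 0.37, 0.055]
top jar 0.92 [298. 112. 322. 133.] 394 [0.744, -0.175, -0.0] [0.761, -0.143, 0.057] [0.795, -0.119, 0.064]
top jar 0.54 [221. 206. 239. 226.] 278 [0.479, 0.061, 0.14] [0.499, 0.081, 0.153] [0.519, 0.1, 0.158]
top jar 0.37 [219. 114. 251. 145.] 792 [0.721, 0.023, 0.014] [0.76, 0.063, 0.02] [0.801, 0.103, 0.025]
top dish 0.7 [217. 114. 251. 146.] 822 [0.721, 0.024, 0.0] [0.76, 0.064, 0.02] [0.805, 0.103, 0.025]
top beaker 0.63 [124. 191. 150. 215.] 483 [0.523, 0.285, 0.049] [0.553, 0.316, 0.092] [0.574, 0.337, 0.13]
```

```bash
python3 - <<'E'
import cv2,numpy as np
a=cv2.imread('pics/scene0.png');b=cv2.imread('pics/top0.png')
c=cv2.resize(b[190:280,195:275],None,fx=5,fy=5,interpolation=cv2.INTER_CUBIC)[:384]
d=cv2.resize(a,(400,300));e=cv2.resize(b,(400,300))
o=np.zeros((600,800,3),np.uint8);o[:300,:400]=d;o[300:,:400]=e;o[:384,400:800]=c;cv2.imwrite('pics/m.png',o)
E
```

```text
(no output)
```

View pics/m.png

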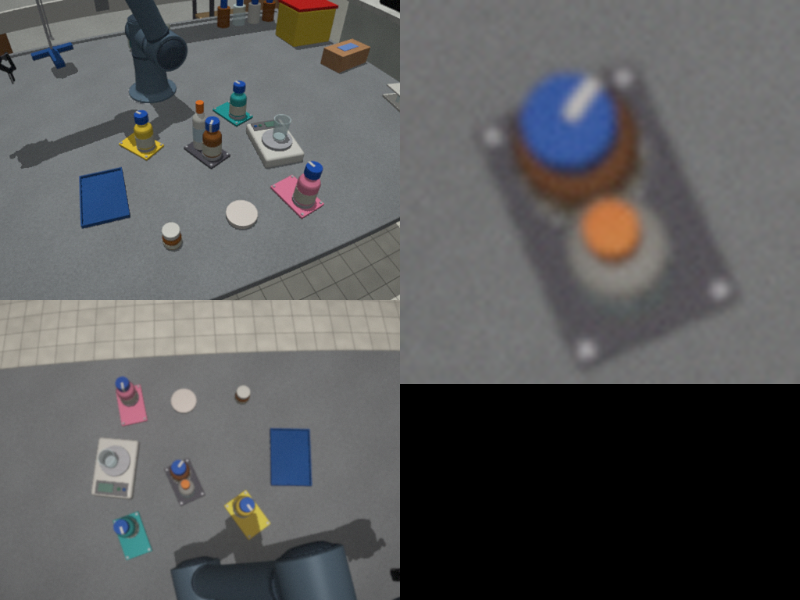

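The target is the dark-plate bottle in the middle: blue cap near (229,215) in the top image, orange cap near (236,236). The tray is to the right at (373,203). Next is a closer look with the wrist camera.

```bash
cat >> h.py <<'E'
def locate(p):
    hsv=cv2.cvtColor(p['frame'],cv2.COLOR_RGB2HSV); z=p['range_z']
    v,u=np.nonzero(z>0); W=world(p,np.c_[u,v]); H=hsv[v,u].astype(int)
    near=np.hypot(W[:,0]-.475,W[:,1]-.067)<.09
    o=near&(W[:,2]>.18)&(W[:,2]<.2)&(H[:,0]<25)&(H[:,1]>120)
    c=near&(W[:,2]>.143)&(W[:,2]<.165)
    blue=c&(H[:,0]>95)&(H[:,0]<130)&(H[:,1]>100); wh=c&(H[:,1]<90)&(H[:,2]>130)
    r={}
    for n,m in(('orange',o),('cap',blue|wh)):
        if m.sum()<20: continue
        (x,y),rad=cv2.minEnclosingCircle(W[m][:,:2].astype(np.float32))
        lo,hi=np.percentile(W[m][:,:2],[1,99],axis=0)
        r[n]=(round(x,4),round(y,4),round(rad,4),np.round((lo+hi)/2,4),round(np.median(W[m][:,2]),4),int(m.sum()))
    if wh.sum()>5:
        s=W[wh][:,:2].mean(0)-r['cap'][3]; r['stripe']=(round(np.degrees(np.arctan2(s[1],s[0])),1),np.round(s,4),int(wh.sum()))
    return r
E
python3 - <<'E'
from h import *
print(arm.current_eef_rot())
print(locate(arm.snapshot('top')))
for yaw in (28,-152):
    q=arm.ik([.46,.06,.36],[180,0,yaw]); print(yaw,q)
arm.movep([.46,.06,.36],[180,0,28])
p=arm.snapshot('wrist'); save(p,'w1.png'); print(locate(p), arm.current_time_s(), arm.current_joints())
E
```

```text
[1.79990343e+02 1.25463992e-03 1.68331322e+01]
{'orange': (0.4423, 0.0623, 0.013, array([0.4427, 0.0616]), np.float64(0.1893), 96), 'cap': (0.4742, 0.0722, 0.0492, array([0.4747, 0.0755]), np.float64(0.1535), 290), 'stripe': (np.float64(-25.6), array([ 0.0125, -0.006 ]), 54)}
28 [ -0.41123096   8.4727407    6.08109275  87.60835204   0.
 151.58876904]
-152 [ -0.41123096   8.4727407    6.08109275  87.60835204   0.
 -28.41123096]
{'orange': (0.4433, 0.0604, 0.0128, array([0.4439, 0.0604]), np.float64(0.1896), 359), 'cap': (0.4833, 0.0694, 0.0429, array([0.4847, 0.0754]), np.float64(0.1537), 1078), 'stripe': (np.float64(-96.2), array([-0.0008, -0.007 ]), 211)} 3.45 [-4.86905347e-01  8.49512220e+00  6.07296361e+00  8.75997601e+01
 -9.62905387e-03  1.51585772e+02]
```

View pics/w1.png

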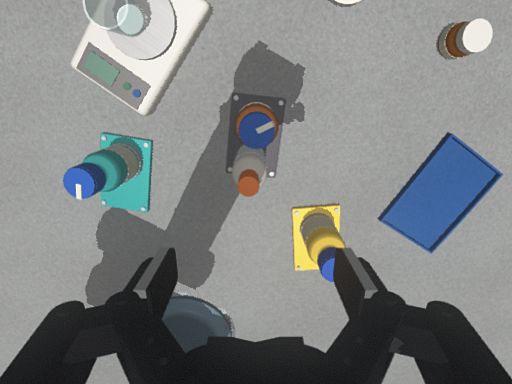

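```bash
python3 - <<'E'
from h import *
yaw=-159.5; O=np.array([.4436,.0604])
arm.movep([*O,.235],[180,0,yaw])
arm.move_l([*O,.150],speed=.12)
arm.command_gripper(0.0,40)
print('w',arm.current_grip_width(),arm.current_gripper_force(),arm.current_position(),arm.current_force())
arm.move_l([*O,.235],speed=.12)
print('w',arm.current_grip_width(),arm.current_gripper_force(),arm.current_force(),arm.current_time_s())
arm.move_l([.545,-.297,.235],speed=.2)
p=arm.snapshot('scene'); save(p,'s2.png')
arm.move_l([.545,-.297,.160],speed=.12)
f0=arm.current_force()[2]
for z in np.arange(.156,.138,-.0015):
    arm.move_l([.545,-.297,z],speed=.04)
    if arm.current_force()[2]-f0>2.0: break
print('placed',z,f0,arm.current_force(),arm.current_time_s())
arm.command_gripper(0.6); arm.hold(.2)
arm.move_l([.545,-.297,.25],speed=.15)
p=arm.snapshot('scene'); save(p,'s3.png')
for s in arm.silhouettes('reagent',p)[:2]:
    P=mask_pts(p,s['pixels']); print(s['score'],np.percentile(P,[2,50,98],axis=0).round(3).tolist())
print(arm.current_time_s())
q=arm.snapshot('top')
hsv=cv2.cvtColor(q['frame'],cv2.COLOR_RGB2HSV)
v,u=np.nonzero(q['range_z']>0); W=world(q,np.c_[u,v]); H=hsv[v,u].astype(int)
c=(abs(W[:,2]-.154)<.01)&(np.hypot(*(W[:,:2]-[.498,.081]).T)<.035)
C=W[c];(x,y),r=cv2.minEnclosingCircle(C[:,:2].astype(np.float32)); print('cap',x,y,r,np.median(C[:,2]),C[:,:2].mean(0))
w=H[c][:,1]<100; s=C[w][:,:2].mean(0)-[x,y]; print('stripe',w.sum(),np.degrees(np.arctan2(s[1],s[0])))
E
python3 -c "
import cv2,numpy as np
cv2.imwrite('pics/m3.png',np.hstack([cv2.resize(cv2.imread('pics/'+f),(400,300)) for f in('s2.png','s3.png')]))"
```

```text
w 0.2934072423492483 39.14919912815094 [0.44394584 0.06033709 0.15039515] [-0.76751715 -0.06605362  2.2801818 ]
w 0.2903000839181381 39.3668407201767 [ 0.31079219 -0.34093649 -2.72410402] 8.2833
placed 0.144 -2.5461700185831395 [ 0.07302099 -0.94758524 -0.44499204] 13.3667
0.7 [[0.536, -0.319, 0.008], [0.562, -0.295, 0.099], [0.57, -0.272, 0.185]]
14.9
cap 0.4995024502277374 0.0814104825258255 0.022815776988863945 0.15321067312293352 [0.49966953 0.08146728]
stripe 51 -20.77080103887196
```

View pics/m3.png

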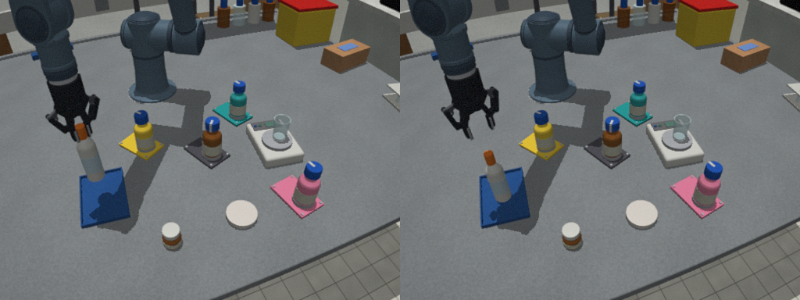

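```bash
cat > turn.py <<'E'
from h import *
C=[.4995,.0814]
def go(yaw,z):
    q=arm.ik([*C,z],[180,0,(yaw+180)%360-180]); arm.movej(q)
E
python3 - <<'E'
from turn import *
y0=-81; z=.1365+.0023-.019-.004
arm.movep([*C,.22],[180,0,y0]); print(arm.current_joints().round(1))
arm.move_l([*C,z],speed=.12)
arm.command_gripper(0.0,25)
print('grip',arm.current_grip_width(),arm.current_gripper_force(),arm.current_force().round(2),arm.current_moment().round(3))
for a in list(range(15,121,15))+[126,132,138,144,150]:
    zz=z-min(np.radians(a),2.42)*.000955
    go(y0-a,zz); m=arm.current_moment()
    print(a,m.round(3),arm.current_force().round(1),arm.current_joints()[5].round(1),round(arm.current_time_s(),1))
    if m is not None and a>100 and abs(m[2])>.3: break
p=arm.snapshot('wrist'); save(p,'w4.png'); save(arm.snapshot('top'),'t4.png')
E
python3 -c "
import cv2,numpy as np
b=cv2.imread('pics/t4.png')[190:265,195:270]
cv2.imwrite('pics/m4.png',np.hstack([cv2.resize(cv2.imread('pics/w4.png'),(480,360)),cv2.resize(b,(320,360))]))"
```

```text
[  2.   13.8  -7.9  68.3  -0.  -96.9]
grip 0.5077736365778945 26.453271210193634 [ 0.14 -0.55  2.77] [-0.038 -0.021  0.018]
15 [-0.066 -0.413 -0.087] [ 2.6 -0.1  3.1] -82.1 18.0
30 [-0.163 -0.965 -0.079] [ 4.4 -0.5  3.9] -67.2 18.3
45 [-0.321 -1.198 -0.148] [ 6.  -1.9  4.5] -52.1 18.7
60 [-0.48  -1.339 -0.104] [ 7.7 -3.   2.4] -37.1 19.0
75 [-0.71  -1.41  -0.103] [ 7.7 -3.8  1.8] -22.1 19.4
90 [-1.024 -1.502 -0.115] [ 8.5 -5.8  2.6] -7.1 19.8
105 [-1.317 -1.464 -0.032] [ 8.1 -6.   1. ] 7.9 20.1
120 [-1.5   -1.419 -0.088] [ 7.8 -8.9  1.9] 22.9 20.5
126 [-1.412 -1.022  0.328] [ 5.4 -8.   3.6] 28.8 20.7
```

View pics/m4.png

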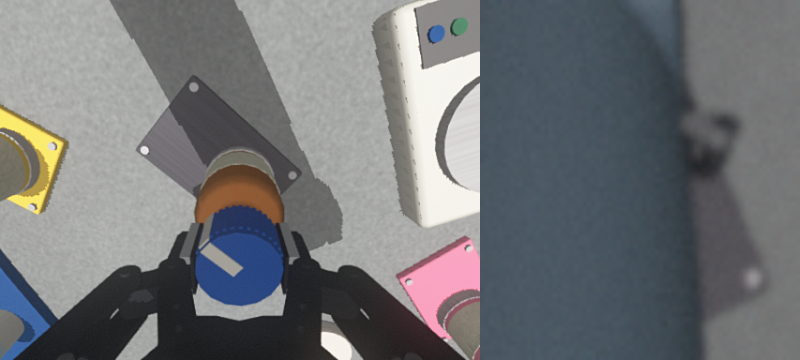

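The stripe, from (240,272) to (205,245), now lies nearly parallel to the plate's long edge, from (290,175) to (193,85). The resistance has also jumped, so the cap is at or close to the stop. I'll turn a bit further to be sure and measure the stripe.

```bash
cat >> turn.py <<'E'
def stripe(p):
    hsv=cv2.cvtColor(p['frame'],cv2.COLOR_RGB2HSV); v,u=np.nonzero(p['range_z']>0)
    W=world(p,np.c_[u,v]); H=hsv[v,u].astype(int)
    c=(abs(W[:,2]-.153)<.006)&(np.hypot(*(W[:,:2]-C).T)<.024)
    b=c&(H[:,1]>120)&(abs(H[:,0]-113)<18); w=c&(H[:,1]<70)&(H[:,2]>140)
    ctr=cv2.minEnclosingCircle(W[b|w][:,:2].astype(np.float32)); s=W[w][:,:2]
    d=cv2.fitLine(s.astype(np.float32),cv2.DIST_HUBER,0,.01,.01).ravel()[:2]
    o=s.mean(0)-ctr[0]; d=d*np.sign(d@o)
    return dict(n=int(w.sum()),ctr=np.round(ctr[0],4),r=round(ctr[1],4),off=np.degrees(np.arctan2(o[1],o[0])).round(1),line=np.degrees(np.arctan2(d[1],d[0])).round(1),z=np.median(W[b][:,2]).round(4))
E
python3 - <<'E'
from turn import *
y0=-81; z=.1365+.0023-.019-.004-.0023
print(stripe(arm.snapshot('wrist')),arm.current_eef_rot().round(1))
for a in (132,138,144):
    go(y0-a,z); print(a,arm.current_moment().round(3),arm.current_force().round(1),arm.current_gripper_force())
    p=arm.snapshot('wrist'); print(stripe(p),arm.current_eef_rot().round(1))
# stand direction: plate points
hsv=cv2.cvtColor(p['frame'],cv2.COLOR_RGB2HSV); v,u=np.nonzero(p['range_z']>0); W=world(p,np.c_[u,v])
m=(abs(W[:,2]-.010)<.004)&(np.hypot(*(W[:,:2]-C).T)<.13)
Q=W[m][:,:2]; print(cv2.minAreaRect(Q.astype(np.float32)),m.sum())
print(arm.current_joints().round(1),arm.current_time_s())
E
```

```text
{'n': 646, 'ctr': array([0.5002, 0.0802]), 'r': 0.0229, 'off': np.float64(-153.8), 'line': np.float64(-158.2), 'z': np.float64(0.1516)} [-179.8    0.4  153.2]
132 [-1.244 -0.736  0.636] [ 4.2 -7.3  5.3] 26.971860229969025
{'n': 615, 'ctr': array([0.5005, 0.08  ]), 'r': 0.023, 'off': np.float64(-155.4), 'line': np.float64(-159.1), 'z': np.float64(0.1516)} [-179.9    0.3  147.2]
138 [-0.83  -0.269  0.451] [ 1.8 -4.6  6.8] 27.17900186777115
{'n': 601, 'ctr': array([0.5   , 0.0806]), 'r': 0.0231, 'off': np.float64(-152.2), 'line': np.float64(-159.1), 'z': np.float64(0.1516)} [-179.9    0.2  141.2]
144 [-0.658 -0.329  0.581] [ 1.9 -4.5  5.9] 27.237537503242493
{'n': 621, 'ctr': array([0.5005, 0.08  ]), 'r': 0.023, 'off': np.float64(-156.0), 'line': np.float64(-160.2), 'z': np.float64(0.1516)} [-1.799e+02  1.000e-01  1.353e+02]
((0.47662097215652466, 0.06977944821119308), (0.14010147750377655, 0.09256679564714432), 21.571504592895508) 8894
[  2.1  17.7 -19.1  53.2  -0.1  46.8] 21.775
```

The stripe has stopped at −159° (plate axis −158.4°) while the fingers slip, so the cap is fully home. Now I'll back it off a quarter turn.

```bash
python3 - <<'E'
from turn import *
arm.hold(.4)
y=-81-144; z=.1365-.019-.004
for a in (15,30,45,60,75,90):
    go(y+a,z+np.radians(a)*.000955)
arm.hold(.3)
for i in range(3):
    p=arm.snapshot('wrist'); s=stripe(p); t=(s['line']+158.4+180)%360-180
    print(s,'turn',t,arm.current_force().round(1),arm.current_gripper_force(),arm.current_time_s())
    if abs(t-90)<5: break
    a+=90-t; go(y+a,z+np.radians(90)*.000955); arm.hold(.3)
save(p,'w5.png')
P=arm.snapshot('scene'); save(P,'s5.png')
E
python3 -c "
import cv2,numpy as np
cv2.imwrite('pics/m5.png',np.hstack([cv2.resize(cv2.imread('pics/'+f),(400,300)) for f in('w5.png','s5.png')]))"
```

```text
{'n': 628, 'ctr': array([0.4989, 0.0804]), 'r': 0.0238, 'off': np.float64(-63.1), 'line': np.float64(-68.9), 'z': np.float64(0.153)} turn 89.5 [ 1.5 -9.6  6.4] 27.305166721343994 24.675
```

View pics/m5.png

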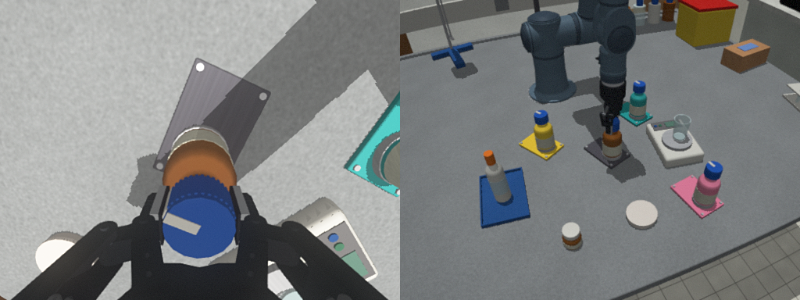

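The stripe, around (182,222), now lies a quarter turn from the plate's axis. The white bottle stands upright in the tray at (497,180), and nothing else has moved.

```bash
python3 -c "
from workcell import arm
arm.hold(.5); print(arm.current_gripper_force(), arm.sign_off())"
```

```text
the job is handed in; nothing more can be done
27.305381298065186 None
```

I handed the job in: the white bottle is upright in the blue tray, and the blue cap was screwed fully home, then backed off about 89.5° (1.56 rad) and left gripped at 27 N, at about 25 s of the 72 s allowed; sign-off returned no verdict.

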